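Stow the prism bar and lock its sprung keeper

TASK

Put the prism bar away for moving the cart: lay it flat and fully home in its cradle, then pull the keeper knob up against its spring, turn it clockwise so that the keeper arm swings across the bar, and let it snap fully down into its locking notch, which you must feel for. Do not wrench or force the knob against the notches, and leave the other things on the cart where they are.

Things in the scene. Friction and masses are not known exactly. Their poses are not given: they have to be found in the camera images.
- prism_bar: polished steel prism bar with a row of glass facets, a loose block 24 (x) x 140 (y, its long axis) x 28 mm (z), 0.2 to 0.4 kg, lying flat on the cart top. Origin: centre of its underside. Its two ends are alike.
- cradle: the fixed cradle: aluminium plate 108 x 170 x 8 mm (x -81 to +27, y -85 to +85 mm from its origin, on the cart top under the bar's place; y runs along that place). The knob's axis stands at x -50, y +50 mm. The bar belongs between four black corner cheeks and two end stops; the middle 90 mm is open for fingers.
- seat (a point): where the centre of the bar's underside belongs: on the cradle plate, 8 mm above the cart, axes as the cradle's. Cheeks: inner faces at x = +14 and -14 mm, y 45 to 69 mm on both sides, 17 mm high, flared outward above 10 mm. End stops: inner faces at y = +73 and -73 mm, 12 mm high. So 2 mm play each side and 3 mm each end.
- knob (a point): centre of the keeper's black bar-shaped knob, on its vertical turning axis, 63 mm above the cart when down. Knob 36 mm long (x), 14 wide (y), 26 tall. The point turns with it: x points along knob and keeper arm. The steel arm, 14 mm wide, reaches 58 mm from the axis, 38 to 44 mm above the cart when down; under it a disc, radius 26 mm, at 31 to 38 mm.
- keeper (a joint): turn of knob and arm in rad, growing clockwise from above. About 0: in the open notch, arm pointing away from the bar. The locking notch is somewhere between 0.84 and 1.48, differs each time and cannot be seen; there the arm crosses the bar. The key has about 0.05 rad play each way in a notch. End stop at 1.7.
- keeper_lift (a joint): height of knob and arm above fully down, 0 to 0.014 m. A spring pulls down with 5 N when down and 350 N/m more as it rises, plus 1 N weight. Below 0.006 the key is in a notch and cannot turn; above 0.0065 it turns freely. Let down between notches, the key rests on the smooth ring at about 0.005 and slides round with under 0.1 N m until it drops into the notch (near 0).
- latch_ring: notched steel ring hidden inside the round steel housing (55 mm across, 8 to 31 mm above the cart) under the keeper's disc, touched only by the keeper's key, 22 mm from the axis. Origin: on the knob's axis at the cart top. Must not be loaded by more than 30 N.
- lens_stand: fixed clear stand, 60 x 190 x 26 mm, holding five chrome-ringed round lenses upright, 63 mm tall overall; bystander. Origin: centre of its underside.
- eyecup: loose black rubber eyecup, 42 mm across the mouth, 32 mm tall; bystander. Origin: centre of its underside.
- occluder: loose flat blue plastic occluder, a 56 mm disc on a handle, 170 mm long, 6 mm thick; bystander. Origin: underside, about mid-length.
- penlight: loose aluminium penlight lying flat, about 120 mm long, 14 mm thick; bystander.
- lens_spray: loose white bottle, 40 mm across, 110 mm tall; bystander. Origin: centre of its underside.
Mind the look-alikes: they are no part of the job. What is shaped like the cradle but green or orange is not meant.

How it is judged:
By the outcome, as a careful person would: the job done as asked, in the order asked, and still so for the second after the job is handed in, with the robot touching nothing.
It also fails if it takes over 61 s, if anything falls off the work surface, if the arm or the gripper's body presses on something with over 40 N, if the wrist force passes 120 N, or if a joint passes its speed limit or range.

ROBOT

A 6-joint arm with a two-finger parallel gripper is mounted at the origin on the work surface. World frame = base frame: x ahead of the robot, y to its left, z up, the work surface at z = 0. Lengths are in m, angles in degrees, forces in N, time in s.
With the tool pointing down it reaches from about 0.375 to 0.9 m from the base axis. Payload 3.1 kg.
Tool frame: the origin (TCP) lies on the centre line of the jaws, within the pads' length; the fingertips stand 8 mm ahead of it and the grasp point (between the pads) lies 11 mm behind it (bot.tip_extent is the distance from the TCP to the fingertips, in m); z points along the fingers, y is the line along which they close (so a half turn about z gives the same grasp; the last joint's range is limited). The gripper opens to 87 mm and grips with 3 to 60 N. Pads are 19 mm wide; open, the fingers measure 117 mm over their backs; the gripper's body (75 mm by 190 mm) begins 51 mm behind the grasp point.
Start: joints at [57.84, 30.224, 82.088, -0, 67.689, -10.227], TCP at [0.233, 0.58, 0.231] pointing down, gripper open.
Joint ranges: [-176.69, 176.69], [-43.24, 126.21], [12.49, 139.97], [-82, 262], [0, 151.66], [-163.58, 163.58]. Speed limits (degrees/s): [159.86, 159.86, 180, 180, 180, 180].

INTERFACE

Orientations are given as a 3x3 rotation matrix whose columns are the frame's x, y, z axes.
In Python, from rig import bot, vision, workorder gives the robot as it stands.
- The arm moves only by the shell command python3 -m handwheel 'ROWS'. ROWS is JSON, a list of rows, each an object with "delta_rot": the turn, a rotation vector about the tool's x, y, z in rad, a list of three; "xyz": the shift along the tool's x, y, z in mm, a list of three; "hand": the closure, from -1 (fully open) to 1 (shut). A call has exactly 5 rows; each row is the pose to reach, as a shift and turn from the pose commanded when the call began, along the tool's axes at that moment; what a row does not reach only later rows make up. A row lasts 1/8 s, in which the tool goes at most 62.5 mm and 10.7 degrees, less where a joint would pass 70% of its speed; a pose out of reach is approached as far as the arm can. A call with a gripper value outside its range is refused whole. The fingers move at their own pace and stop on an object; the grip force is fixed at half the most. Time passes only in rows, so rows that repeat a pose let the fingers close, or fill a call up. It gives the time, the measured TCP pose, the force, the opening and the grip force at its end, in the units of the state.
- bot.read_state(): the state, without advancing time (a new reading comes with each control period).
- vision.capture(name): name is "scene" or "side" or "wrist"; returns the picture (420x560x3 uint8, red, green, blue); there is no depth.
- vision.camera_model(name): a dict with "camera_matrix" (3x3 intrinsics, pixels), "camera_from_world" (4x4, takes a point from world to camera coordinates). Camera axes: x right, y up, looking along -z (the intrinsics and any distortion apply to the point x, -y, -z); pixel columns grow to the right and rows downward; lengths in m; the calibration is good to about 2 mm. The wrist camera is an equidistant fisheye: a pixel r from the principal point sees the ray r / f radians off the axis. A picture is of the moment at which its call begins: read the wrist's pose just before it. camera_model takes no time and is no camera call; for the wrist camera it gives the pose at the moment of the call.
- workorder.hand_in(): hands the job in; it is judged then, once.
The state is a dict: "time_s": time; "joint_positions": joint angles; "qvel": joint speeds; "tau": joint torques, N m; "position": TCP position; "tcp_rot": TCP orientation; "force": force on the tool from outside, world axes, zero at the start; "moment": the same for the moment, N m; "opening": opening from 0.0 (shut) to 1.0 (fully open); "grasp_force": force on a finger pad.
Only numpy, scipy, OpenCV 4.12 (cv2) and the standard library are available. Lean on these libraries where they do the work, as an engineer would, in place of code of your own. Each camera call takes 0.05 s, during which the arm holds its last target. There are 200 camera calls.

## Working session

There is one attempt and no reset: what is moved stays moved. The work goes in short steps, Python scripts to look and compute and a shell command to move; the robot and the scene stay as the last step left them, time stands still between calls to the robot, and variables do not carry over. Pictures are saved under pics/ and viewed, at most 10 in all, crops included, and the job is handed in when it is done.

```bash
ls; mkdir -p pics; python3 - <<'E'
from rig import bot,vision
import cv2,numpy as np
s=bot.read_state();print(s)
for n in("scene","side"):
    im=vision.capture(n);cv2.imwrite(f"pics/{n}0.png",im[:,:,::-1]);m=vision.camera_model(n);print(n,m)
E
```

```text
pics
{'time_s': 0.0, 'joint_positions': array([ 5.78407673e+01,  3.02806509e+01,  8.21567754e+01, -1.44492446e-03,
        6.76906734e+01, -1.02279629e+01]), 'qvel': array([-0.0152633 ,  0.02485637, -0.03843515,  0.14119374, -0.02880396,
        0.08654295]), 'tau': array([-1.61853964e-04, -4.40037632e+01, -1.76592493e+01,  6.32674713e-02,
        5.81607269e-02, -1.83167340e-04]), 'position': array([0.23302499, 0.57914812, 0.22955141]), 'tcp_rot': array([[-9.27635920e-01,  3.73483910e-01, -1.17028471e-03],
       [ 3.73485556e-01,  9.27634039e-01, -1.90514905e-03],
       [ 3.74053417e-04, -2.20436913e-03, -9.99997500e-01]]), 'force': array([ 0.99499912, -0.67166895, -0.76559671]), 'moment': array([-0.01034182, -0.03444282, -0.03170571]), 'grasp_force': 0.0, 'opening': 0.9981069561706587}
scene {'camera_matrix': array([[477.4313231 ,   0.        , 293.19683096],
       [  0.        , 477.4313231 , 208.42033458],
       [  0.        ,   0.        ,   1.        ]]), 'camera_from_world': array([[ 0.23998419,  0.97072071, -0.01043499, -0.09305691],
       [-0.78606616,  0.20061856,  0.58468127,  0.37429064],
       [ 0.56965568, -0.13211167,  0.81119598, -1.66555397],
       [ 0.        ,  0.        ,  0.        ,  1.        ]])}
side {'camera_matrix': array([[430.78538383,   0.        , 282.17449582],
       [  0.        , 430.78538383, 207.33646414],
       [  0.        ,   0.        ,   1.        ]]), 'camera_from_world': array([[ 0.75091038, -0.66017282, -0.01747706, -0.40284745],
       [ 0.37869755,  0.40876517,  0.83036089, -0.24161383],
       [-0.54103768, -0.63014513,  0.55695184, -0.82148421],
       [ 0.        ,  0.        ,  0.        ,  1.        ]])}
```

View pics/scene0.png

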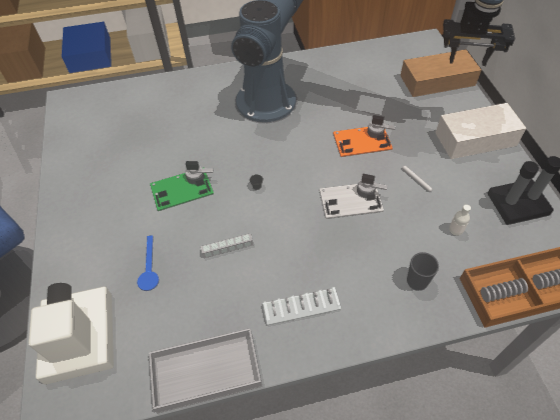

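View pics/side0.png

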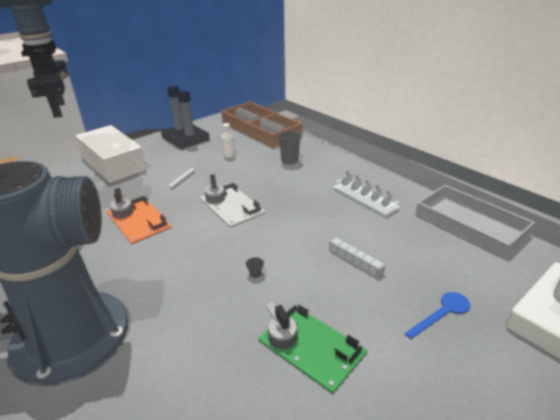

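Scene view: the bar (row of facets, loose) is at (227,245). Its look-alike is the lens stand at (301,305). The aluminium cradle is at (350,198), with its knob at about (367,183). The green (181,188) and orange (362,140) cradles are decoys. I choose bar (227,245) and cradle (350,198), and check both in one crop.

```bash
cat > h.py <<'E'
import numpy as np,cv2
from rig import bot,vision
def ray(m,u,v,fish=False):
    K=m["camera_matrix"];T=m["camera_from_world"];x=(u-K[0,2])/K[0,0];y=(v-K[1,2])/K[1,1]
    if fish:
        r=np.hypot(x,y);d=np.array([x/r*np.sin(r),y/r*np.sin(r),np.cos(r)]) if r>1e-9 else np.array([0,0,1.])
    else: d=np.array([x,y,1.])
    d=d*[1,-1,-1];R=T[:3,:3];return -R.T@T[:3,3],R.T@d
def onz(m,u,v,z,fish=False):
    c,d=ray(m,u,v,fish);return c+d*(z-c[2])/d[2]
def proj(m,p,fish=False):
    K=m["camera_matrix"];T=m["camera_from_world"];q=(T[:3,:3]@np.asarray(p,float)+T[:3,3])*[1,-1,-1]
    if fish:
        t=np.arctan2(np.hypot(q[0],q[1]),q[2]);n=np.hypot(q[0],q[1])+1e-12;x,y=q[0]/n*t,q[1]/n*t
    else: x,y=q[0]/q[2],q[1]/q[2]
    return np.array([K[0,0]*x+K[0,2],K[1,1]*y+K[1,2]])
E
python3 - <<'E'
from h import *
im=cv2.imread("pics/scene0.png");m=vision.camera_model("scene")
a=cv2.resize(im[165:225,310:395],None,fx=6,fy=6,interpolation=cv2.INTER_CUBIC)
b=cv2.resize(im[225:265,190:275],None,fx=6,fy=6,interpolation=cv2.INTER_CUBIC)
cv2.imwrite("pics/crop1.png",np.vstack([a,b]))
hsv=cv2.cvtColor(im,cv2.COLOR_BGR2HSV)
mask=((hsv[:,:,2]>150)&(hsv[:,:,1]<60)).astype(np.uint8)
for nm,(u0,v0,u1,v1),z in(("cradle",(310,165,395,225),.008),("bar",(190,225,275,265),.02)):
    mm=np.zeros_like(mask);mm[v0:v1,u0:u1]=mask[v0:v1,u0:u1]
    mm=cv2.morphologyEx(mm,cv2.MORPH_CLOSE,np.ones((7,7)))
    c=max(cv2.findContours(mm,0,1)[0],key=cv2.contourArea)
    P=np.array([onz(m,u,v,z)[:2]*1000 for u,v in c[:,0]],np.float32)
    print(nm,cv2.contourArea(c),cv2.minAreaRect(P),cv2.boxPoints(cv2.minAreaRect(P)).tolist())
for n,u,v in(("eyecup",257,182),("spray",459,220),("pen",417,178),("occl",148,262),("lens",301,305),("green",181,188)):print(n,onz(m,u,v,.01).round(3))
E
```

```text
cradle 4956.0 ((466.9917297363281, 165.70199584960938), (262.39990234375, 220.44053649902344), 75.59426879882812) [[327.5961608886719, 66.04853820800781], [541.1056518554688, 11.205856323242188], [606.3873291015625, 265.35546875], [392.8778076171875, 320.1981201171875]]
bar 3276.0 ((558.7698364257812, -217.45111083984375), (239.56326293945312, 124.49311828613281), 75.78026580810547) [[469.00714111328125, -318.27239990234375], [589.6858520507812, -348.8530578613281], [648.5325317382812, -116.62982177734375], [527.8538208007812, -86.04916381835938]]
eyecup [ 0.355 -0.104  0.01 ]
spray [0.633 0.423 0.01 ]
pen [0.46  0.368 0.01 ]
occl [ 0.554 -0.443  0.01 ]
lens [ 0.775 -0.075  0.01 ]
green [ 0.322 -0.33   0.01 ]
```

View pics/crop1.png

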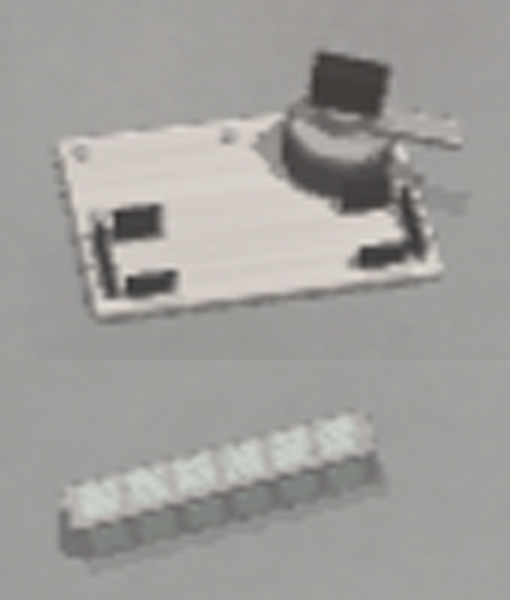

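The crop shows the bare aluminium cradle: black cheeks lower left and lower right, knob at scene px (368,179), arm pointing right. It also shows the faceted prism bar, with top corners near px (202,246), (251,234), (252,241) and (202,253). Both choices stand.

```bash
python3 - <<'E'
from h import *
m=vision.camera_model("scene")
B=np.array([onz(m,*p,.028) for p in((201.7,246.3),(250.8,233.7),(252.5,240.8),(202.5,253))])
c=B.mean(0);d=(B[1]-B[0])+(B[2]-B[3]);print("bar",B.round(3).tolist(),c.round(4),np.degrees(np.arctan2(d[1],d[0])))
P=np.array([onz(m,*p,.008) for p in((320,189.2),(325.8,218),(383.3,210.3))]);print("plate",P.round(4).tolist())
ex=P[1]-P[0];ey=P[2]-P[1];print(np.linalg.norm(ex),np.linalg.norm(ey),np.degrees(np.arctan2(ey[1],ey[0])),np.degrees(np.arctan2(ex[1],ex[0])))
a=np.arctan2(ey[1],ey[0]);y=np.array([np.cos(a),np.sin(a)]);x=np.array([y[1],-y[0]])
s=(P[1]+P[2])[:2]/2-.027*x;print("seat",s,"knob",s-.05*x+.05*y)
s=bot.read_state();R=s["tcp_rot"]
print("shift to above bar",R.T@(np.r_[c[:2],.23]-s["position"])*1000, "tool y az",np.degrees(np.arctan2(R[1,1],R[0,1])))
w=vision.camera_model("wrist");T=w["camera_from_world"];print(w["camera_matrix"][0]);C=-T[:3,:3].T@T[:3,3];print("cam in tool",R.T@(C-s["position"]),"cam axes in tool\n",R.T@T[:3,:3].T)
E
```

```text
bar [[0.552, -0.295, 0.028], [0.545, -0.159, 0.028], [0.569, -0.158, 0.028], [0.573, -0.296, 0.028]] [ 0.5596 -0.2268  0.028 ] 92.45831219812926
plate [[0.4277, 0.0726, 0.008], [0.5323, 0.0603, 0.008], [0.5473, 0.2284, 0.008]]
0.10536953409209938 0.16882114823211083 84.90152391430676 -6.727944201508609
seat [0.51291519 0.14676848] knob [0.46755641 0.20101405]
shift to above bar [-603.98534405 -625.69086539    0.69890347] tool y az 68.06588791979559
[325.1922621    0.         285.36252448]
cam in tool [ 0.07168491 -0.00111642 -0.15517073] cam axes in tool
 [[-8.08772584e-04  9.65145839e-01  2.61711396e-01]
 [ 9.99999642e-01  7.15618215e-04  4.51246502e-04]
 [ 2.48233243e-04  2.61711667e-01 -9.65146073e-01]]
```

```bash

python3 -m handwheel '[{"xyz":[-40,-41,0],"delta_rot":[0,0,0],"hand":-1},{"xyz":[-80,-83,0],"delta_rot":[0,0,0],"hand":-1},{"xyz":[-120,-124,0],"delta_rot":[0,0,0],"hand":-1},{"xyz":[-160,-166,0],"delta_rot":[0,0,0],"hand":-1},{"xyz":[-200,-207,0],"delta_rot":[0,0,0],"hand":-1}]'
python3 -m handwheel '[{"xyz":[-40,-41,0],"delta_rot":[0,0,0],"hand":-1},{"xyz":[-80,-83,0],"delta_rot":[0,0,0],"hand":-1},{"xyz":[-120,-124,0],"delta_rot":[0,0,0],"hand":-1},{"xyz":[-160,-166,0],"delta_rot":[0,0,0],"hand":-1},{"xyz":[-200,-207,0],"delta_rot":[0,0,0],"hand":-1}]'
python3 -m handwheel '[{"xyz":[-40,-41,0],"delta_rot":[0,0,0.18],"hand":-1},{"xyz":[-80,-83,0],"delta_rot":[0,0,0.36],"hand":-1},{"xyz":[-120,-124,20],"delta_rot":[0,0,0.54],"hand":-1},{"xyz":[-160,-166,40],"delta_rot":[0,0,0.72],"hand":-1},{"xyz":[-204,-212,60],"delta_rot":[0,0,0.9],"hand":-1}]'
python3 -m handwheel '[{"xyz":[0,0,20],"delta_rot":[0,0,0.15],"hand":-1},{"xyz":[0,0,40],"delta_rot":[0,0,0.245],"hand":-1},{"xyz":[0,0,50],"delta_rot":[0,0,0.245],"hand":-1},{"xyz":[0,0,50],"delta_rot":[0,0,0.245],"hand":-1},{"xyz":[0,0,50],"delta_rot":[0,0,0.245],"hand":-1}]'
python3 - <<'E'
from h import *
m=vision.camera_model("wrist");im=vision.capture("wrist");cv2.imwrite("pics/w1.png",im[:,:,::-1])
np.savez("w1.npz",K=m["camera_matrix"],T=m["camera_from_world"])
E
```

```text
time_s: 0.72
position: [0.3419, 0.3113, 0.2304]
tcp_rot: [[-0.928, 0.373, -0.0], [0.373, 0.928, -0.0], [-0.0, -0.0, -1.0]]
force: [1.3, 0.0, 0.4]
opening: 1.002
grasp_force: 0.0
time_s: 1.35
position: [0.4501, 0.0445, 0.2304]
tcp_rot: [[-0.927, 0.374, -0.0], [0.374, 0.927, 0.0], [0.0, 0.0, -1.0]]
force: [1.4, 0.4, 0.4]
opening: 0.999
grasp_force: 0.0
time_s: 1.98
position: [0.5585, -0.2244, 0.1707]
tcp_rot: [[-0.278, 0.961, -0.001], [0.961, 0.278, 0.001], [0.001, -0.0, -1.0]]
force: [-0.2, -0.2, 0.8]
opening: 0.999
grasp_force: 0.0
time_s: 2.6
position: [0.5589, -0.2228, 0.1226]
tcp_rot: [[-0.044, 0.999, 0.001], [0.999, 0.044, -0.001], [-0.001, 0.001, -1.0]]
force: [-0.2, 1.0, 0.9]
opening: 0.998
grasp_force: 0.0
```

View pics/w1.png

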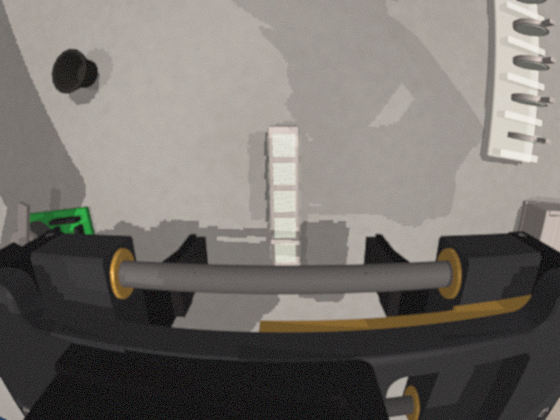

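Wrist view: the bar lies between the fingers, with its far end (+y) at px (268,128)–(298,127). It runs straight down to about (272..300,240), where the gripper hides it.

```bash
python3 - <<'E'
from h import *
z=np.load("w1.npz");m=dict(camera_matrix=z["K"],camera_from_world=z["T"])
im=cv2.imread("pics/w1.png").astype(int);
for v in (140,170,200,235):
    r=im[v-3:v+4,240:330].mean((0,2));g=np.diff(r);i=np.argsort(-abs(g))[:6];print(v,[(int(k)+240.5,round(g[k])) for k in sorted(i)])
c=im[105:160,278:290].mean((1,2));print([ (105+k,round(x)) for k,x in enumerate(np.diff(c)) if abs(x)>8])
for p in((268,127),(298,127),(270,235),(300,235)):print(p,onz(m,*p,.028,True).round(4))
E
```

```text
140 [(263.5, -16), (264.5, -21), (266.5, 17), (267.5, 21), (268.5, 20), (297.5, -22)]
170 [(264.5, -23), (267.5, 20), (268.5, 24), (269.5, 19), (272.5, 15), (273.5, 14)]
200 [(266.5, -13), (268.5, 19), (269.5, 24), (270.5, 16), (273.5, 18), (295.5, -17)]
235 [(273.5, 24), (274.5, 23), (294.5, -16), (295.5, -24), (296.5, -16), (298.5, -9)]
[(123, -9), (125, 18), (126, 31), (127, 17), (133, 9), (155, -9), (156, -15)]
(268, 127) [ 0.5423 -0.1596  0.028 ]
(298, 127) [ 0.5651 -0.1587  0.028 ]
(270, 235) [ 0.5467 -0.2465  0.028 ]
(300, 235) [ 0.5712 -0.2455  0.028 ]
```

```bash

python3 -m handwheel '[{"xyz":[-8,-1,30],"delta_rot":[0,0,-0.01],"hand":-1},{"xyz":[-17,-1.7,60],"delta_rot":[0,0,-0.01],"hand":-1},{"xyz":[-17,-1.7,85],"delta_rot":[0,0,-0.01],"hand":-1},{"xyz":[-17,-1.7,104],"delta_rot":[0,0,-0.01],"hand":-1},{"xyz":[-17,-1.7,109],"delta_rot":[0,0,-0.01],"hand":-0.3}]'
python3 -m handwheel '[{"xyz":[0,0,0],"delta_rot":[0,0,0],"hand":0.0},{"xyz":[0,0,0],"delta_rot":[0,0,0],"hand":0.3},{"xyz":[0,0,0],"delta_rot":[0,0,0],"hand":0.6},{"xyz":[0,0,0],"delta_rot":[0,0,0],"hand":1},{"xyz":[0,0,0],"delta_rot":[0,0,0],"hand":1}]'
python3 -m handwheel '[{"xyz":[0,0,0],"delta_rot":[0,0,0],"hand":1},{"xyz":[0,0,0],"delta_rot":[0,0,0],"hand":1},{"xyz":[0,0,-5],"delta_rot":[0,0,0],"hand":1},{"xyz":[0,0,-20],"delta_rot":[0,0,0],"hand":1},{"xyz":[0,0,-40],"delta_rot":[0,0,0],"hand":1}]'
```

```text
time_s: 3.28
position: [0.5571, -0.2395, 0.0121]
tcp_rot: [[-0.053, 0.999, -0.001], [0.999, 0.053, 0.001], [0.001, -0.001, -1.0]]
force: [-0.7, 0.7, 0.1]
opening: 0.95
grasp_force: 0.0
time_s: 3.9
position: [0.5575, -0.2399, 0.0131]
tcp_rot: [[-0.053, 0.999, 0.0], [0.999, 0.053, -0.0], [-0.0, 0.0, -1.0]]
force: [0.5, -0.4, -0.8]
opening: 0.403
grasp_force: 0.0
time_s: 4.53
position: [0.557, -0.2397, 0.0536]
tcp_rot: [[-0.053, 0.999, -0.001], [0.999, 0.053, 0.001], [0.001, -0.001, -1.0]]
force: [-0.0, 0.3, -1.3]
opening: 0.277
grasp_force: 30.0
```

```bash

python3 -m handwheel '[{"xyz":[40,-4,-40],"delta_rot":[0,0,0.03],"hand":1},{"xyz":[90,-9,-75],"delta_rot":[0,0,0.06],"hand":1},{"xyz":[140,-14,-100],"delta_rot":[0,0,0.1],"hand":1},{"xyz":[190,-18,-125],"delta_rot":[0,0,0.12],"hand":1},{"xyz":[240,-23,-150],"delta_rot":[0,0,0.14],"hand":1}]'
python3 -m handwheel '[{"xyz":[30,0,0],"delta_rot":[0,0,0],"hand":1},{"xyz":[60,0,0],"delta_rot":[0,0,0],"hand":1},{"xyz":[60,0,0],"delta_rot":[0,0,0],"hand":1},{"xyz":[60,0,0],"delta_rot":[0,0,0],"hand":1},{"xyz":[60,0,0],"delta_rot":[0,0,0],"hand":1}]'
python3 - <<'E'
from h import *
m=vision.camera_model("wrist");s=bot.read_state();im=vision.capture("wrist");cv2.imwrite("pics/w2.png",im[:,:,::-1])
np.savez("w2.npz",K=m["camera_matrix"],T=m["camera_from_world"],p=s["position"],R=s["tcp_rot"])
E
```

```text
time_s: 5.15
position: [0.5214, 0.0001, 0.2053]
tcp_rot: [[0.088, 0.996, 0.002], [0.996, -0.088, -0.0], [-0.0, 0.002, -1.0]]
force: [0.8, -0.2, -1.7]
opening: 0.269
grasp_force: 30.0
time_s: 5.78
position: [0.527, 0.0574, 0.2031]
tcp_rot: [[0.088, 0.996, 0.0], [0.996, -0.088, -0.0], [-0.0, 0.0, -1.0]]
force: [-0.7, -0.8, -2.9]
opening: 0.279
grasp_force: 30.0
```

View pics/w2.png

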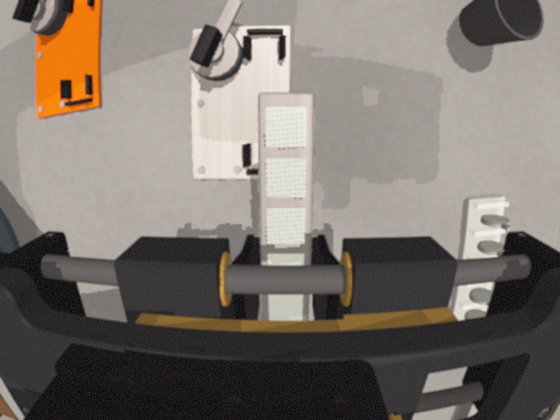

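Wrist view: plate corners at (193,30), (290,26) and (193,178). The knob top is near (207,45), its arm going to (238,0). The held bar's far top edge runs (258,94)–(314,94), level and square to the jaws.

```bash
python3 - <<'E'
from h import *
z=np.load("w2.npz");m=dict(camera_matrix=z["K"],camera_from_world=z["T"]);p=z["p"];R=z["R"]
im=cv2.imread("pics/w2.png");g=cv2.GaussianBlur(cv2.cvtColor(im,6),(3,3),0).astype(int)
def edge(line,axis,lo,hi,sgn):
    out=[]
    for t in line:
        s=g[t,lo:hi] if axis==0 else g[lo:hi,t]
        d=np.diff(s)*sgn;k=int(d.argmax())
        if d[k]>8: out.append((lo+k+.5,t) if axis==0 else (t,lo+k+.5))
    return out
E={"L":edge(range(90,172,4),0,183,203,1),"R":edge(range(62,90,3),0,280,300,-1),"B":edge(range(198,240,4),1,168,190,-1),"T":edge(range(238,286,4),1,18,36,1)}
F={}
for k,pts in E.items():
    P=np.array([onz(m,*q,.008,True)[:2] for q in pts],np.float32)
    vx,vy,x,y=cv2.fitLine(P,cv2.DIST_HUBER,0,.001,.001).ravel();F[k]=(np.array([x,y]),np.array([vx,vy]));print(k,len(pts),pts[0],pts[-1],np.degrees(np.arctan2(vy,vx)).round(2),x,y)
def X(a,b):
    (p1,d1),(p2,d2)=F[a],F[b];t=np.linalg.solve(np.c_[d1,-d2],p2-p1);return p1+t[0]*d1
TL,TR,BL=X("L","T"),X("R","T"),X("L","B");print(TL,TR,BL,np.linalg.norm(TL-TR),np.linalg.norm(TL-BL))
y=(TL-BL)/np.linalg.norm(TL-BL);x=np.array([y[1],-y[0]])
mid=(TL+BL)/2;seat=mid+.081*x;print("az y",np.degrees(np.arctan2(y[1],y[0])),"seat from L",seat,"from R/T",TR-.027*x-.085*y,"knob",seat-.05*x+.05*y)
for h in(.010,.015,.020):
    a,b=[onz(m,*q,p[2]+h,True) for q in((258,94),(314,94))];print(h,np.linalg.norm(a-b),R.T@((a+b)/2-p)*1000)
print("knob top",onz(m,207,45,.076,True),"tip",onz(m,238,0,.044,True),"k ends",onz(m,214,29,.076,True),onz(m,197,64,.076,True))
E
```

```text
L 21 (190.5, 90) (192.5, 170) 84.76 0.42847946 0.12348187
R 10 (289.5, 62) (288.5, 89) 82.56 0.54089296 0.17358688
B 11 (198, 178.5) (238, 178.5) -5.76 0.45277947 0.069454595
T 12 (238, 26.5) (282, 24.5) -22.2 0.5129635 0.2258565
[0.440582   0.25539055] [0.5459635  0.21239136] [0.42379054 0.07237624] 0.1138165 0.18378301
az y 84.75781 seat from L [0.5128475  0.15648277] from R/T [0.5113104  0.13021375] knob [0.4676249  0.21084192]
0.01 0.024644578944312722 [ 81.41658812  -0.33303943 -10.0268444 ]
0.015 0.023795631963548326 [ 81.03362314  -0.34606365 -15.0267227 ]
0.02 0.022946684982784033 [ 80.65065816  -0.35908788 -20.026601  ]
knob top [0.47060963 0.20096856 0.076     ] tip [0.49749547 0.25248358 0.044     ] k ends [0.47793224 0.21496072 0.076     ] [0.46023462 0.18498768 0.076     ]
```

```bash

python3 -m handwheel '[{"xyz":[20,-6,20],"delta_rot":[0,0,0.007],"hand":1},{"xyz":[40,-12,40],"delta_rot":[0,0,0.007],"hand":1},{"xyz":[60,-18,70],"delta_rot":[0,0,0.007],"hand":1},{"xyz":[78,-22,105],"delta_rot":[0,0,0.007],"hand":1},{"xyz":[78,-22,135],"delta_rot":[0,0,0.007],"hand":1}]'
python3 -m handwheel '[{"xyz":[0,0,10],"delta_rot":[0,0,0],"hand":1},{"xyz":[0,0,18],"delta_rot":[0,0,0],"hand":1},{"xyz":[0,0,18],"delta_rot":[0,0,0],"hand":1},{"xyz":[0,0,18],"delta_rot":[0,0,0],"hand":1},{"xyz":[0,0,18],"delta_rot":[0,0,0],"hand":1}]'
python3 - <<'E'
from h import *
m=vision.camera_model("wrist");s=bot.read_state();im=vision.capture("wrist");cv2.imwrite("pics/w3.png",im[:,:,::-1])
np.savez("w3.npz",K=m["camera_matrix"],T=m["camera_from_world"],p=s["position"],R=s["tcp_rot"])
E
```

```text
time_s: 6.45
position: [0.5116, 0.1384, 0.0667]
tcp_rot: [[0.093, 0.996, -0.0], [0.996, -0.093, 0.0], [0.0, -0.0, -1.0]]
force: [0.5, 0.2, -2.4]
opening: 0.272
grasp_force: 30.0
time_s: 7.08
position: [0.5124, 0.1379, 0.0506]
tcp_rot: [[0.094, 0.996, 0.002], [0.996, -0.094, 0.0], [0.0, 0.002, -1.0]]
force: [-0.4, -1.1, -2.3]
opening: 0.27
grasp_force: 30.0
```

View pics/w3.png

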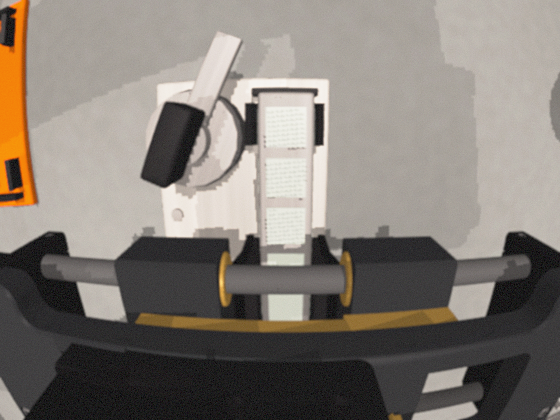

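Wrist view from close: the bar end (258..314, 94) sits centred between the cheeks (inner edges near u 259 and 315) and just short of the end-stop line (v about 90). Plate top edge is v≈80, right edge u≈328. The knob runs from (150,180) to (195,105) and the arm tip is at (230,37).

```bash
python3 - <<'E'
from h import *
z=np.load("w3.npz");m=dict(camera_matrix=z["K"],camera_from_world=z["T"]);p=z["p"];R=z["R"]
im=cv2.imread("pics/w3.png");g=cv2.GaussianBlur(cv2.cvtColor(im,6),(3,3),0).astype(int)
tl=lambda P:(R.T@(np.asarray(P)-p)*1000).round(1)
T=[(u,70+.5+np.diff(g[70:90,u]).argmax()) for u in range(250,324,6)]
Rt=[(318+.5+(-np.diff(g[v,318:338])).argmax(),v) for v in range(150,225,6)]
L=[(152+.5+np.diff(g[v,152:176]).argmax(),v) for v in range(195,225,4)]
for n,S in(("T",T),("R",Rt),("L",L)):
    P=np.array([tl(onz(m,*q,.008,True))[:2] for q in S]);print(n,S[0],S[-1],"median tool mm",np.median(P,0),"spread",P.std(0).round(1));
    d=cv2.fitLine(P.astype(np.float32),cv2.DIST_HUBER,0,.1,.01).ravel();print(d.round(3))
for q in((258,94),(314,94)):print("bar",tl(onz(m,*q,p[2]+.015,True)))
print("knob ends",*[onz(m,*q,.076,True).round(4) for q in((187,104),(157,182))],"tip",onz(m,230,37,.044,True).round(4))
k=[onz(m,*q,.076,True) for q in((175,103),(204,109),(172,187),(141,177))];print(np.round(k,4).tolist(),np.mean(k,0))
E
```

```text
T (250, np.float64(78.5)) (322, np.float64(78.5)) median tool mm [95.  -0.2] spread [ 0.3 13.5]
[ 5.000e-03 -1.000e+00  9.504e+01  5.200e-01]
R (np.float64(327.5), 150) (np.float64(324.5), 222) median tool mm [28.7 24.7] spread [14.4  0.2]
[1.000e+00 9.000e-03 2.772e+01 2.470e+01]
L (np.float64(161.5), 195) (np.float64(164.5), 223) median tool mm [ 13.8  -82.05] spread [6.3 0.2]
[ 1.0000e+00 -1.0000e-03  1.3775e+01 -8.2062e+01]
bar [ 81.  -12.2 -15. ]
bar [ 81.   11.6 -15. ]
knob ends [0.4793 0.2188 0.076 ] [0.4612 0.1882 0.076 ] tip [0.4951 0.2527 0.044 ]
[[0.4742, 0.22, 0.076], [0.4862, 0.2157, 0.076], [0.4678, 0.1853, 0.076], [0.4539, 0.1913, 0.076]] [0.4705457  0.20305931 0.076     ]
```

```bash

python3 -m handwheel '[{"xyz":[-1,-1.4,4],"delta_rot":[0,0,0],"hand":1},{"xyz":[-1,-1.4,10],"delta_rot":[0,0,0],"hand":1},{"xyz":[-1,-1.4,16],"delta_rot":[0,0,0],"hand":1},{"xyz":[-1,-1.4,21],"delta_rot":[0,0,0],"hand":1},{"xyz":[-1,-1.4,24],"delta_rot":[0,0,0],"hand":1}]'
python3 -m handwheel '[{"xyz":[0,0,1],"delta_rot":[0,0,0],"hand":1},{"xyz":[0,0,2],"delta_rot":[0,0,0],"hand":1},{"xyz":[0,0,3],"delta_rot":[0,0,0],"hand":1},{"xyz":[0,0,4],"delta_rot":[0,0,0],"hand":1},{"xyz":[0,0,5],"delta_rot":[0,0,0],"hand":1}]'
```

```text
time_s: 7.75
position: [0.5101, 0.1371, 0.0252]
tcp_rot: [[0.094, 0.996, -0.001], [0.996, -0.094, -0.0], [-0.0, -0.001, -1.0]]
force: [0.2, -0.2, -2.0]
opening: 0.275
grasp_force: 30.0
time_s: 8.38
position: [0.5104, 0.1371, 0.0209]
tcp_rot: [[0.094, 0.996, 0.0], [0.996, -0.094, 0.0], [0.0, 0.0, -1.0]]
force: [-1.6, 0.0, 10.9]
opening: 0.271
grasp_force: 30.0
```

```bash

python3 -m handwheel '[{"xyz":[0,0,-1],"delta_rot":[0,0,0],"hand":0.3},{"xyz":[0,0,-1],"delta_rot":[0,0,0],"hand":0.2},{"xyz":[0,0,-1],"delta_rot":[0,0,0],"hand":0.15},{"xyz":[0,0,-1],"delta_rot":[0,0,0],"hand":0.1},{"xyz":[0,0,-2],"delta_rot":[0,0,0],"hand":0.1}]'
python3 -m handwheel '[{"xyz":[0,0,-8],"delta_rot":[0,0,0],"hand":0.1},{"xyz":[0,0,-30],"delta_rot":[0,0,0],"hand":0.1},{"xyz":[-30,0,-60],"delta_rot":[0,0,0],"hand":0.1},{"xyz":[-60,0,-90],"delta_rot":[0,0,0],"hand":0.1},{"xyz":[-60,0,-90],"delta_rot":[0,0,0],"hand":0.1}]'
python3 -m handwheel '[{"xyz":[0,0,0],"delta_rot":[0,0,0],"hand":0.1},{"xyz":[0,0,0],"delta_rot":[0,0,0],"hand":0.1},{"xyz":[0,0,0],"delta_rot":[0,0,0],"hand":0.1},{"xyz":[0,0,0],"delta_rot":[0,0,0],"hand":0.1},{"xyz":[0,0,0],"delta_rot":[0,0,0],"hand":0.1}]'
python3 - <<'E'
from h import *
m=vision.camera_model("wrist");s=bot.read_state();im=vision.capture("wrist");cv2.imwrite("pics/w4.png",im[:,:,::-1])
np.savez("w4.npz",K=m["camera_matrix"],T=m["camera_from_world"],p=s["position"],R=s["tcp_rot"])
E
```

```text
time_s: 9.0
position: [0.5102, 0.1371, 0.0228]
tcp_rot: [[0.094, 0.996, -0.0], [0.996, -0.094, -0.0], [-0.0, -0.0, -1.0]]
force: [0.6, 0.8, -0.2]
opening: 0.445
grasp_force: 0.0
time_s: 9.62
position: [0.5064, 0.0759, 0.1152]
tcp_rot: [[0.097, 0.995, 0.005], [0.995, -0.097, -0.0], [0.0, 0.005, -1.0]]
force: [0.4, 0.4, -0.7]
opening: 0.449
grasp_force: 0.0
time_s: 10.25
position: [0.5046, 0.0776, 0.1125]
tcp_rot: [[0.093, 0.996, -0.001], [0.996, -0.093, 0.0], [-0.0, -0.001, -1.0]]
force: [0.4, 0.0, 0.3]
opening: 0.444
grasp_force: 0.0
```

View pics/w4.png

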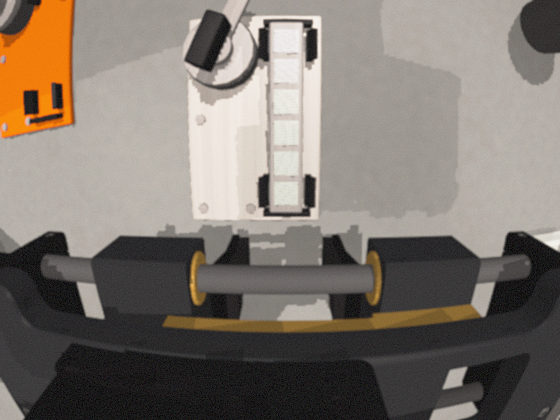

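Wrist view: the bar is fully seated between the cheeks (260..315, 40 and 190) and both end stops (v 22 and 212). The knob is at (209,40). I now take up a viewing pose squared to the knob.

```bash

python3 -m handwheel '[{"xyz":[15,-20,-20],"delta_rot":[0,0,0.15],"hand":-0.2},{"xyz":[35,-40,-38],"delta_rot":[0,0,0.3],"hand":-0.2},{"xyz":[55,-60,-38],"delta_rot":[0,0,0.447],"hand":-0.2},{"xyz":[67,-76,-38],"delta_rot":[0,0,0.447],"hand":-0.2},{"xyz":[67,-76,-38],"delta_rot":[0,0,0.447],"hand":-0.2}]'
python3 -m handwheel '[{"xyz":[0,0,0],"delta_rot":[0,0,0],"hand":-0.2},{"xyz":[0,0,0],"delta_rot":[0,0,0],"hand":-0.2},{"xyz":[0,0,0],"delta_rot":[0,0,0],"hand":-0.2},{"xyz":[0,0,0],"delta_rot":[0,0,0],"hand":-0.2},{"xyz":[0,0,0],"delta_rot":[0,0,0],"hand":-0.2}]'
python3 - <<'E'
from h import *
m=vision.camera_model("wrist");s=bot.read_state();im=vision.capture("wrist");cv2.imwrite("pics/w5.png",im[:,:,::-1])
np.savez("w5.npz",K=m["camera_matrix"],T=m["camera_from_world"],p=s["position"],R=s["tcp_rot"])
print(s["joint_positions"])
E
```

```text
time_s: 10.92
position: [0.4339, 0.1518, 0.1506]
tcp_rot: [[0.511, 0.859, -0.002], [0.859, -0.511, -0.0], [-0.001, -0.001, -1.0]]
force: [0.1, 1.0, -0.3]
opening: 0.601
grasp_force: 0.0
time_s: 11.55
position: [0.4354, 0.1511, 0.1508]
tcp_rot: [[0.515, 0.857, 0.0], [0.857, -0.515, -0.0], [0.0, 0.0, -1.0]]
force: [0.4, -0.7, 0.0]
opening: 0.6
grasp_force: 0.0
[ 5.20158424e+00  2.52731320e+01  1.09729792e+02 -1.43849538e-03
  4.49947607e+01  3.62102329e+01]
```

View pics/w5.png

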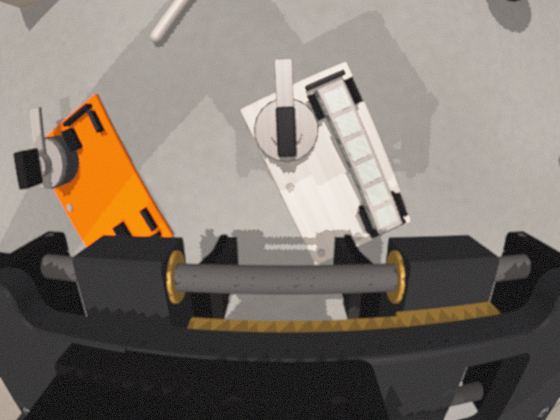

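Wrist view: the knob, dark, spans about (277..297, 106..158) and the arm runs up to (284,60). The knob is square to the jaws.

```bash
python3 - <<'E'
from h import *
z=np.load("w5.npz");m=dict(camera_matrix=z["K"],camera_from_world=z["T"]);p=z["p"];R=z["R"]
im=cv2.imread("pics/w5.png");g=cv2.cvtColor(im,6)
mk=np.zeros_like(g);mk[90:175,265:310]=(g[90:175,265:310]<70)
c=max(cv2.findContours(mk,0,1)[0],key=cv2.contourArea);print(cv2.boundingRect(c),cv2.minAreaRect(c))
tl=lambda u,v,h:(R.T@(onz(m,u,v,h,True)-p)*1000).round(1)
x,y,w,h=cv2.boundingRect(c)
for q in((x,y),(x+w,y),(x,y+h),(x+w,y+h)):print(q,tl(*q,.076))
print("housing",tl(286,130,.038),"arm tip l/r",tl(275,60,.044),tl(291,60,.044),"axis predicted",(R.T@(np.array([.4665,.2025,0])-p)*1000).round(1))
E
```

```text
(277, 108, 19, 49) ((285.6815185546875, 131.76768493652344), (48.314388275146484, 17.583995819091797), 86.8201675415039)
(277, 108) [77.6 -5.9 74.8]
(296, 108) [77.6  7.4 74.8]
(277, 157) [42.8 -6.  74.8]
(296, 157) [42.8  7.5 74.8]
housing [ 60.7   0.5 112.8] arm tip l/r [117.9  -8.2 106.8] [117.9   4.5 106.8] axis predicted [ 60.1   0.2 150.8]
```

```bash

python3 -m handwheel '[{"xyz":[30,0.5,0],"delta_rot":[0,0,-0.04],"hand":-0.2},{"xyz":[60,0.5,10],"delta_rot":[0,0,-0.04],"hand":-0.2},{"xyz":[60.2,0.5,35],"delta_rot":[0,0,-0.04],"hand":-0.2},{"xyz":[60.2,0.5,65],"delta_rot":[0,0,-0.04],"hand":-0.2},{"xyz":[60.2,0.5,88],"delta_rot":[0,0,-0.04],"hand":-0.2}]'
python3 -m handwheel '[{"xyz":[0,0,6],"delta_rot":[0,0,0],"hand":-0.1},{"xyz":[0,0,6],"delta_rot":[0,0,0],"hand":0.2},{"xyz":[0,0,6],"delta_rot":[0,0,0],"hand":0.4},{"xyz":[0,0,6],"delta_rot":[0,0,0],"hand":0.6},{"xyz":[0,0,6],"delta_rot":[0,0,0],"hand":0.7}]'
python3 -m handwheel '[{"xyz":[0,0,0],"delta_rot":[0,0,0],"hand":0.8},{"xyz":[0,0,0],"delta_rot":[0,0,0],"hand":1},{"xyz":[0,0,0],"delta_rot":[0,0,0],"hand":1},{"xyz":[0,0,0],"delta_rot":[0,0,0],"hand":1},{"xyz":[0,0,0],"delta_rot":[0,0,0],"hand":1}]'
python3 -c "
from rig import bot
s=bot.read_state();print(s['moment'],s['force'])"
```

```text
time_s: 12.22
position: [0.4665, 0.2027, 0.0618]
tcp_rot: [[0.48, 0.877, -0.001], [0.877, -0.48, -0.0], [-0.0, -0.0, -1.0]]
force: [-0.1, 0.7, -1.0]
opening: 0.598
grasp_force: 0.0
time_s: 12.85
position: [0.4673, 0.2028, 0.0582]
tcp_rot: [[0.48, 0.877, 0.002], [0.877, -0.48, 0.001], [0.001, 0.001, -1.0]]
force: [-1.9, 1.2, 10.4]
opening: 0.196
grasp_force: 5.2
time_s: 13.48
position: [0.4671, 0.2029, 0.0583]
tcp_rot: [[0.48, 0.877, 0.002], [0.877, -0.48, 0.001], [0.001, 0.001, -1.0]]
force: [-0.8, 0.8, 7.8]
opening: 0.16
grasp_force: 32.1
[0.032185   0.39102621 0.01539457] [-0.75561498  0.80855941  7.83947942]
```

```bash

python3 -m handwheel '[{"xyz":[0,0,-2],"delta_rot":[0,0,0],"hand":1},{"xyz":[0,0,-4],"delta_rot":[0,0,0],"hand":1},{"xyz":[0,0,-6],"delta_rot":[0,0,0],"hand":1},{"xyz":[0,0,-8],"delta_rot":[0,0,0],"hand":1},{"xyz":[0,0,-10],"delta_rot":[0,0,0],"hand":1}]'
python3 -m handwheel '[{"xyz":[0,0,-1],"delta_rot":[0,0,0],"hand":1},{"xyz":[0,0,-1],"delta_rot":[0,0,0],"hand":1},{"xyz":[0,0,-1],"delta_rot":[0,0,0],"hand":1},{"xyz":[0,0,-1],"delta_rot":[0,0,0],"hand":1},{"xyz":[0,0,-1],"delta_rot":[0,0,0],"hand":1}]'
python3 -c "
from rig import bot
s=bot.read_state();print(s['moment'],s['force'])"
```

```text
time_s: 14.1
position: [0.467, 0.2027, 0.0667]
tcp_rot: [[0.481, 0.877, 0.0], [0.877, -0.481, 0.0], [0.0, 0.0, -1.0]]
force: [2.5, 3.4, -9.5]
opening: 0.159
grasp_force: 31.4
time_s: 14.72
position: [0.467, 0.2027, 0.0679]
tcp_rot: [[0.48, 0.877, 0.001], [0.877, -0.48, 0.0], [0.0, 0.0, -1.0]]
force: [2.1, 4.1, -9.6]
opening: 0.158
grasp_force: 32.0
[ 0.75371067 -0.40388017 -0.00470866] [ 2.12726165  4.06922304 -9.56924128]
```

```bash

python3 -m handwheel '[{"xyz":[0,0,0],"delta_rot":[0,0,0.06],"hand":1},{"xyz":[0,0,0],"delta_rot":[0,0,0.12],"hand":1},{"xyz":[0,0,0],"delta_rot":[0,0,0.2],"hand":1},{"xyz":[0,0,0],"delta_rot":[0,0,0.28],"hand":1},{"xyz":[0,0,0],"delta_rot":[0,0,0.36],"hand":1}]'
python3 -c "
from rig import bot
s=bot.read_state();print(s['moment'],s['force'])"
python3 -m handwheel '[{"xyz":[0,0,0],"delta_rot":[0,0,0.08],"hand":1},{"xyz":[0,0,0],"delta_rot":[0,0,0.16],"hand":1},{"xyz":[0,0,0],"delta_rot":[0,0,0.24],"hand":1},{"xyz":[0,0,0],"delta_rot":[0,0,0.32],"hand":1},{"xyz":[0,0,0],"delta_rot":[0,0,0.38],"hand":1}]'
python3 -c "
from rig import bot
s=bot.read_state();print(s['moment'],s['force'])"
```

```text
time_s: 15.35
position: [0.4665, 0.2029, 0.0678]
tcp_rot: [[0.76, 0.649, -0.0], [0.649, -0.76, 0.001], [0.0, -0.001, -1.0]]
force: [1.1, 5.1, -9.2]
opening: 0.158
grasp_force: 32.0
[ 1.05327158 -0.26518209 -0.04102905] [ 1.13145485  5.13074753 -9.16183017]
time_s: 15.98
position: [0.4663, 0.2033, 0.0678]
tcp_rot: [[0.947, 0.321, -0.001], [0.321, -0.947, 0.001], [-0.0, -0.001, -1.0]]
force: [1.1, 7.4, -8.7]
opening: 0.156
grasp_force: 32.4
[ 1.47497137 -0.16636321  0.02892935] [ 1.08762959  7.36288039 -8.69466768]
```

```bash

python3 -m handwheel '[{"xyz":[0.3,-1,0],"delta_rot":[0,0,0],"hand":1},{"xyz":[0.3,-1,2],"delta_rot":[0,0,0],"hand":1},{"xyz":[0.3,-1,4],"delta_rot":[0,0,0],"hand":1},{"xyz":[0.3,-1,5],"delta_rot":[0,0,0],"hand":1},{"xyz":[0.3,-1,5.5],"delta_rot":[0,0,0],"hand":1}]'
python3 -c "
from rig import bot
s=bot.read_state();print(s['moment'],s['force'])"
python3 -m handwheel '[{"xyz":[0,0,0.3],"delta_rot":[0,0,0.01],"hand":1},{"xyz":[0,0,0.5],"delta_rot":[0,0,0.02],"hand":1},{"xyz":[0,0,0.5],"delta_rot":[0,0,0.03],"hand":1},{"xyz":[0,0,0.5],"delta_rot":[0,0,0.04],"hand":1},{"xyz":[0,0,0.5],"delta_rot":[0,0,0.05],"hand":1}]'
python3 -c "
from rig import bot
s=bot.read_state();print(s['moment'],s['force'])"
```

```text
time_s: 16.6
position: [0.4665, 0.2036, 0.0634]
tcp_rot: [[0.946, 0.324, -0.0], [0.324, -0.946, 0.0], [-0.0, -0.0, -1.0]]
force: [-1.9, 4.1, 7.6]
opening: 0.161
grasp_force: 33.4
[0.62580976 0.51767057 0.01434492] [-1.92496485  4.14399137  7.56406681]
time_s: 17.23
position: [0.4666, 0.2035, 0.0633]
tcp_rot: [[0.961, 0.277, 0.0], [0.277, -0.961, -0.0], [0.0, 0.0, -1.0]]
force: [-1.1, 3.4, 7.6]
opening: 0.16
grasp_force: 33.5
[0.79580578 0.58792593 0.20225262] [-1.05324297  3.36896214  7.64512105]
```

```bash

python3 -m handwheel '[{"xyz":[0,0,0],"delta_rot":[0,0,0.012],"hand":1},{"xyz":[0,0,0],"delta_rot":[0,0,0.024],"hand":1},{"xyz":[0,0,0],"delta_rot":[0,0,0.036],"hand":1},{"xyz":[0,0,0],"delta_rot":[0,0,0.048],"hand":1},{"xyz":[0,0,0],"delta_rot":[0,0,0.06],"hand":1}]'
python3 -c "
from rig import bot
s=bot.read_state();print(s['moment'],s['force'])"
```

```text
time_s: 17.85
position: [0.4665, 0.2037, 0.0631]
tcp_rot: [[0.976, 0.218, 0.0], [0.218, -0.976, 0.0], [0.0, -0.0, -1.0]]
force: [-0.9, 3.0, 5.9]
opening: 0.159
grasp_force: 33.4
[0.72133983 0.50371424 0.07518342] [-0.87329705  2.99747782  5.8830967 ]
```

```bash

python3 -m handwheel '[{"xyz":[0,0,0],"delta_rot":[0,0,0.012],"hand":1},{"xyz":[0,0,0],"delta_rot":[0,0,0.024],"hand":1},{"xyz":[0,0,0],"delta_rot":[0,0,0.036],"hand":1},{"xyz":[0,0,0],"delta_rot":[0,0,0.048],"hand":1},{"xyz":[0,0,0],"delta_rot":[0,0,0.06],"hand":1}]'
python3 -c "
from rig import bot
s=bot.read_state();print(s['moment'],s['force'])"
```

```text
time_s: 18.48
position: [0.4666, 0.2037, 0.0631]
tcp_rot: [[0.987, 0.159, 0.0], [0.159, -0.987, 0.0], [0.0, -0.0, -1.0]]
force: [-1.2, 4.1, 6.1]
opening: 0.154
grasp_force: 33.4
[0.79349553 0.58787233 0.03692447] [-1.20426016  4.06242773  6.09106056]
```

```bash

python3 -m handwheel '[{"xyz":[0,0,0],"delta_rot":[0,0,0.014],"hand":1},{"xyz":[0,0,0],"delta_rot":[0,0,0.028],"hand":1},{"xyz":[0,0,0],"delta_rot":[0,0,0.042],"hand":1},{"xyz":[0,0,0],"delta_rot":[0,0,0.056],"hand":1},{"xyz":[0,0,0],"delta_rot":[0,0,0.07],"hand":1}]'
python3 -c "
from rig import bot
s=bot.read_state();print(s['moment'],s['force'])"
```

```text
time_s: 19.1
position: [0.4665, 0.2038, 0.063]
tcp_rot: [[0.996, 0.089, 0.0], [0.089, -0.996, 0.0], [0.0, -0.0, -1.0]]
force: [-1.0, 4.6, 5.5]
opening: 0.159
grasp_force: 33.4
[0.87134662 0.5420545  0.0745302 ] [-0.99356887  4.60178125  5.45050477]
```

```bash

python3 -m handwheel '[{"xyz":[0,0,0.1],"delta_rot":[0,0,0.014],"hand":1},{"xyz":[0,0,0.2],"delta_rot":[0,0,0.028],"hand":1},{"xyz":[0,0,0.3],"delta_rot":[0,0,0.042],"hand":1},{"xyz":[0,0,0.3],"delta_rot":[0,0,0.056],"hand":1},{"xyz":[0,0,0.3],"delta_rot":[0,0,0.07],"hand":1}]'
python3 -c "
from rig import bot
s=bot.read_state();print(s['moment'],s['force'])"
```

```text
time_s: 19.73
position: [0.4665, 0.2038, 0.0625]
tcp_rot: [[1.0, 0.019, 0.0], [0.019, -1.0, 0.0], [0.0, -0.0, -1.0]]
force: [-0.3, 4.6, 4.6]
opening: 0.16
grasp_force: 33.3
[1.02919855 0.56517952 0.10104991] [-0.30483089  4.55780394  4.61329336]
```

```bash

python3 -m handwheel '[{"xyz":[0,0,0.2],"delta_rot":[0,0,0.014],"hand":1},{"xyz":[0,0,0.4],"delta_rot":[0,0,0.028],"hand":1},{"xyz":[0,0,0.4],"delta_rot":[0,0,0.042],"hand":1},{"xyz":[0,0,0.4],"delta_rot":[0,0,0.056],"hand":1},{"xyz":[0,0,0.4],"delta_rot":[0,0,0.07],"hand":1}]'
python3 -c "
from rig import bot
s=bot.read_state();print(s['moment'],s['force'])"
```

```text
time_s: 20.35
position: [0.4663, 0.204, 0.0606]
tcp_rot: [[0.999, -0.051, -0.001], [-0.051, -0.999, 0.001], [-0.001, -0.001, -1.0]]
force: [0.5, 5.6, -6.0]
opening: 0.163
grasp_force: 32.5
[1.19634284 0.01591993 0.03048409] [ 0.46548245  5.59337264 -6.01875551]
```

The key dropped: the tool force went from +4.6 to −6 N and z fell 2 mm, at about 1.12 rad. I lower it and let go.

```bash

python3 -m handwheel '[{"xyz":[0,0,1],"delta_rot":[0,0,0],"hand":1},{"xyz":[0,0,2],"delta_rot":[0,0,0],"hand":1},{"xyz":[0,0,2],"delta_rot":[0,0,0],"hand":1},{"xyz":[0,0,2],"delta_rot":[0,0,0],"hand":1},{"xyz":[0,0,2],"delta_rot":[0,0,0],"hand":1}]'
python3 -c "
from rig import bot
s=bot.read_state();print(s['moment'],s['force'])"
```

```text
time_s: 20.98
position: [0.4663, 0.204, 0.0586]
tcp_rot: [[0.999, -0.051, -0.001], [-0.051, -0.999, 0.001], [-0.001, -0.001, -1.0]]
force: [0.1, 7.0, -6.2]
opening: 0.159
grasp_force: 32.5
[ 1.22002094  0.07073216 -0.00796978] [ 0.05609124  6.98777096 -6.21087458]
```

```bash

python3 -m handwheel '[{"xyz":[0,-0.5,0.5],"delta_rot":[0,0,0],"hand":1},{"xyz":[0,-1,0.5],"delta_rot":[0,0,0],"hand":1},{"xyz":[0,-1,0.5],"delta_rot":[0,0,0],"hand":0.65},{"xyz":[0,-1,0],"delta_rot":[0,0,0],"hand":0.4},{"xyz":[0,-1,0],"delta_rot":[0,0,0],"hand":0.2}]'
python3 -m handwheel '[{"xyz":[0,0,-2],"delta_rot":[0,0,0],"hand":0},{"xyz":[0,0,-20],"delta_rot":[0,0,0],"hand":0},{"xyz":[0,0,-50],"delta_rot":[0,0,0],"hand":0},{"xyz":[-30,0,-80],"delta_rot":[0,0,0],"hand":0},{"xyz":[-50,0,-90],"delta_rot":[0,0,0],"hand":0}]'
python3 -m handwheel '[{"xyz":[0,0,0],"delta_rot":[0,0,0],"hand":0},{"xyz":[0,0,0],"delta_rot":[0,0,0],"hand":0},{"xyz":[0,0,0],"delta_rot":[0,0,0],"hand":0},{"xyz":[0,0,0],"delta_rot":[0,0,0],"hand":0},{"xyz":[0,0,0],"delta_rot":[0,0,0],"hand":0}]'
python3 - <<'E'
from h import *
m=vision.camera_model("wrist");s=bot.read_state();im=vision.capture("wrist");cv2.imwrite("pics/w6.png",im[:,:,::-1])
np.savez("w6.npz",K=m["camera_matrix"],T=m["camera_from_world"],p=s["position"],R=s["tcp_rot"])
E
```

```text
time_s: 21.6
position: [0.467, 0.2043, 0.0594]
tcp_rot: [[0.999, -0.05, 0.0], [-0.05, -0.999, -0.0], [0.0, 0.0, -1.0]]
force: [-0.7, 0.1, 0.6]
opening: 0.326
grasp_force: 0.0
time_s: 22.22
position: [0.4162, 0.2072, 0.1505]
tcp_rot: [[0.999, -0.05, 0.002], [-0.05, -0.999, 0.0], [0.002, -0.0, -1.0]]
force: [-0.0, 0.8, 0.1]
opening: 0.502
grasp_force: 0.0
time_s: 22.85
position: [0.417, 0.207, 0.1487]
tcp_rot: [[0.999, -0.05, -0.001], [-0.05, -0.999, -0.0], [-0.001, 0.0, -1.0]]
force: [-0.3, -0.1, -0.5]
opening: 0.5
grasp_force: 0.0
```

View pics/w6.png

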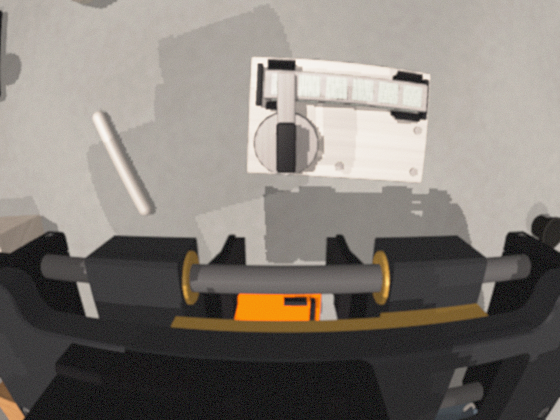

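The wrist view shows the arm (287,75..120) crossing the seated bar near its left end, with the bar still within its cheeks and stops. The grip readings put the key within about 1 mm of fully down before release.

```bash
python3 -c "
from rig import workorder
print(workorder.hand_in())"
```

```text
the job is handed in; nothing more can be done
None
```

The job is handed in: the prism bar lies home in its cradle and the keeper dropped into its locking notch at about 1.12 rad, its last reading within about 1 mm of fully down before I let go; the interface returned no verdict.

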